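# Set up two suction filtrations

### The arm

A 7-joint arm with a two-finger parallel gripper is mounted at the origin on the work surface. World frame = base frame: x ahead of the robot, y to its left, z up, the work surface at z = 0. Lengths are in mm, angles in rad, forces in N, time in s.
With the tool pointing down it reaches from about 425 to 1025 mm from the base axis. Payload 9.4 kg.
Tool frame: the origin (TCP) lies at the very end of the fingers, on their centre line; the grasp point (between the pads) lies 19 mm behind it; z points along the fingers, y is the line along which they close (so a half turn about z gives the same grasp; the last joint's range is limited). The gripper opens to 93 mm and grips with 3 to 60 N. Pads are 15 mm wide; open, the fingers measure 128 mm over their backs; the gripper's body (75 mm by 188 mm) begins 65 mm behind the grasp point.
Start: joints at [-1.19, 0.599, -0.003, 1.599, 0.002, 0.943, -0.08], TCP at [320.437, 650.342, 218.618] pointing down, gripper open.
Joint ranges: [-2.57, 2.57], [-0.35, 1.97], [-1.29, 1.29], [0.11, 2.56], [-1.05, 4.19], [0.11, 1.86], [-2.63, 2.63]. Speed limits (rad/s): [2.22, 2.22, 3.01, 3.01, 3.14, 3.14, 3.14].

### API

Orientations are given as a rotation vector (axis times angle).
In Python, from bench import r gives the robot as it stands.
- The arm moves only by the tool servo_tool, never from a script. Its argument "moves" is a list that holds one entry, the list of rows, each a list of 4 numbers: the shift along the tool's x, y, z in mm, then the turn about the tool's z in units of 6 degrees (1.0 is 6 degrees). A call has 1 to 12 rows; each row is the pose to reach, as a shift and turn from the pose commanded when the call began, along the tool's axes at that moment; what a row does not reach only later rows make up. A row lasts 1/10 s, in which the tool goes at most 50 mm and 8.59 degrees, less where a joint would pass 70% of its speed; a pose out of reach is approached as far as the arm can. A call with a gripper value outside its range is refused whole. "fingers" is the opening in per cent of the stroke, from 0 (shut) to 100 (fully open), set as the call begins (left out, the last holds). The fingers move at their own pace and stop on an object; "newtons" is the grip in N (left out, the last holds). Time passes only in rows, so rows that repeat a pose let the fingers close. It gives the time, the measured TCP pose, the force, the opening and the grip force at its end, in the units of the state.
- r.observe(): the state, without advancing time (a new reading comes with each control period).
- r.read_camera(name): name is "scene" or "side" or "wrist"; returns a dict with "frame" (384x512x3 uint8, red, green, blue), "vfov" (degrees; the focal length in pixels is half the picture's height over the tangent of half this angle, whatever the lens; pixels are square), "cx", "cy" (the principal point, pixels), "R" (3x3) and "t" (3): a world point X has camera coordinates R X + t. Camera axes: x right, y down, z forward; pixel columns grow to the right and rows downward; lengths in mm; the calibration is good to about 2 mm. A picture is of the moment at which its call begins. There is no depth.
- r.sign_off(): hands the job in; it is judged then, once.
The state is a dict: "time": time; "joints": joint angles; "dq": joint speeds; "effort": joint torques, N m; "tcp_pos": TCP position; "tool_rot": TCP orientation; "contact_force": force on the tool from outside, world axes, zero at the start; "ft_torque": the same for the moment, N m; "width": finger opening in mm; "grasp_force": force on a finger pad.
Only numpy, scipy, OpenCV 4.12 (cv2) and the standard library are available. Lean on these libraries where they do the work, as an engineer would, in place of code of your own. Each camera call takes 0.05 s, during which the arm holds its last target. There are 200 camera calls.

### The job

Set up both suction filtrations: seat the large black rubber cone, narrow end down, in the mouth of the large flask and the small cone in the mouth of the small flask, and only once its cone is seated stand the matching white porcelain funnel in it, stem down: the large funnel on the large flask, the small one on the small flask. Each cone must sit level and well down in its neck and each funnel upright and well down in its cone, with the flasks still standing. Set the porcelain down gently, and leave the clear glass funnel and the two bottles alone.

Things in the scene. Friction and masses are not known exactly. Their poses are not given: they have to be found in the camera images.
- flask_large_mouth (a point): Centre of the mouth, at rim level, of the large suction flask: loose clear conical glass flask, 104 mm wide at its base, straight neck 49 mm outside (54 mm at the rim bead), bore 42 mm, 50 mm deep. This point is 180 mm above its underside, z up. A thin side arm sticks out 34 mm from the neck 38 mm below the rim, along x. It stands on a 3 mm mat beside the small flask. 0.45 kg.
- flask_small_mouth (a point): The same point of the small suction flask: 84 mm wide at its base, straight neck 36 mm outside (41 mm at the rim bead), bore 30 mm, 42 mm deep. This point is 145 mm above its underside, z up; the side arm is 30 mm below the rim. Loose, on the same mat. 0.28 kg.
- cone_large_centre (a point): Centre, half-way up, of the large black rubber cone, open at both ends: 38 mm high, 32 mm outside at its narrow lower end, widening to 56 mm at 28 mm up, then a straight collar (grip here). Wall 4 mm: bore 48 mm at the top. z up. It stands narrow end down in a white tray, floor 3 mm and rim 23 mm above the table. Seated in the large flask, this point is about 7 mm above the mouth. 45 g.
- cone_small_centre (a point): Centre, half-way up, of the small black rubber cone, open at both ends: 33 mm high, 22 mm outside at its narrow lower end, widening to 42 mm at 24 mm up, then a straight collar (grip here). Wall 3 mm: bore 36 mm at the top, 15 mm at the bottom. z up. It stands narrow end down in the same tray. Seated in the small flask, this point is about 7 mm above the mouth. 25 g.
- funnel_large_centre (a point): Centre, half-way up, of the large white porcelain Buchner funnel, 104 mm high: stem 14 mm thick for 42 mm, then a flare widening to 64 mm at 66 mm up, then a straight bowl, 64 mm outside, wall 3.5 mm (14 to 52 mm above this point; grip here). z up. It hangs by its flare in a hole of the rack. Seated in its cone it rests on the flare, this point about 20 mm above the flask's mouth. 0.22 kg.
- funnel_small_centre (a point): Centre, half-way up, of the small white porcelain Buchner funnel, 86 mm high: stem 10 mm thick for 36 mm, then a flare widening to 48 mm at 54 mm up, then a straight bowl, 48 mm outside, wall 3.5 mm (11 to 43 mm above this point; grip here). z up. It hangs by its flare in a hole of the rack. Seated in its cone this point is about 18 mm above the small flask's mouth. 0.11 kg.
- rack: Fixed white plastic funnel rack: plate 100 mm (x) by 250 mm (y), its top 70 mm above the table, on two end legs, with three 30 mm holes in a row along y at -82, 0 and 82 mm. Origin on the table under the plate's centre. The three funnels hang in the holes in any order; fingers have most room along the rack's x.
- glass_funnel: Plain conical clear glass funnel, 54 mm wide at the rim, 58 mm high, hanging in the rack's remaining hole: not wanted, leave it there. Origin at the lower end of its stem.
- amber_bottle: Amber glass jar with a blue cap, 56 mm wide, 105 mm high, standing at one side: leave it alone. Origin at the centre of its underside.
- spray_bottle: Bottle of orange liquid with a black spray head, 68 mm wide, about 190 mm high, standing at the other side: leave it alone. Origin at the centre of its underside.
Not all that is in view belongs to the job. Leave any yellow look-alike of the part that bears funnel_large_centre alone. What is shaped like the part that bears funnel_small_centre but green is not meant.

How it is judged:
By the outcome, as a careful person would: the job done as asked, in the order asked, and still so for the second after the job is handed in, with the robot touching nothing.
It also fails if it takes over 120 s, if anything falls off the work surface, if the arm or the gripper's body presses on something with over 40 N, if the wrist force passes 120 N, or if a joint passes its speed limit or range.

## Working session

There is one attempt and no reset: what is moved stays moved. The work goes in short steps, Python scripts to look and compute and a tool call to move; the robot and the scene stay as the last step left them, time stands still between calls to the robot, and variables do not carry over. Pictures are saved under pics/ and viewed, at most 14 in all, crops included, and the job is handed in when it is done.

Besides the shell and the picture viewer there is one more tool, called after "Call:" as a command line: name --argument value ..., lists and objects as JSON in quotes. servo_tool: Moves the arm, as the interface text tells. Its arguments: {"type":"object","properties":{"moves":{"type":"array"},"fingers":{"type":"number"},"newtons":{"type":"number"}},"required":["moves"]}

```bash
mkdir -p pics; ls; cat > h.py <<'E'
import numpy as np, cv2, pickle
from scipy.spatial.transform import Rotation as Ro
from bench import r
def snap(cam,name):
    c=r.read_camera(cam); cv2.imwrite(f'pics/{name}.png',cv2.resize(c['frame'][:,:,::-1],None,fx=1.5,fy=1.5,interpolation=cv2.INTER_CUBIC))
    pickle.dump(c,open(f'pics/{name}.pkl','wb')); return c
def load(n): return pickle.load(open(f'pics/{n}.pkl','rb'))
def f(c): return c['frame'].shape[0]/2/np.tan(np.radians(c['vfov'])/2)
def at_z(c,u,v,z):
    d=np.array([(u-c['cx'])/f(c),(v-c['cy'])/f(c),1.]); R=np.array(c['R']); o=-R.T@np.array(c['t']); d=R.T@d
    return (o+d*(z-o[2])/d[2])
def proj(c,X):
    p=np.array(c['R'])@np.array(X)+np.array(c['t']); return p[0]/p[2]*f(c)+c['cx'],p[1]/p[2]*f(c)+c['cy']
def st():
    s=r.observe(); R=Ro.from_rotvec(s['tool_rot']).as_matrix()
    print({k:np.round(s[k],2) for k in ('time','tcp_pos','contact_force','width','grasp_force')}, np.round(R,3).tolist()); return s
def go(target):  # tool-frame shift to a world TCP
    s=r.observe(); R=Ro.from_rotvec(s['tool_rot']).as_matrix(); return np.round(R.T@(np.array(target)-s['tcp_pos']),1)
E
python3 - <<'E'
from h import *
st()
for n in ('scene','side','wrist'):
    c=snap(n,n+'0'); print(n,c['vfov'],c['cx'],c['cy'],np.round(-np.array(c['R']).T@c['t']),np.round(c['R'],2).tolist())
E
```

```text
pics
{'time': np.float64(0.0), 'tcp_pos': array([320.21, 649.9 , 217.74]), 'contact_force': array([-0.07,  0.16,  0.38]), 'width': np.float64(93.33), 'grasp_force': np.float64(0.0)} [[-0.897, 0.442, -0.001], [0.442, 0.897, -0.001], [-0.0, -0.002, -1.0]]
scene 54.43488825771537 255.12922653086525 185.6735066704481 [1220.  591.  856.] [[-0.68, 0.73, 0.02], [0.46, 0.45, -0.76], [-0.57, -0.51, -0.64]]
side 56.673516753323966 264.5303376015302 191.38804318830336 [  71. -685.  832.] [[0.81, -0.58, 0.01], [-0.37, -0.53, -0.76], [0.45, 0.62, -0.64]]
wrist 58.466213930605456 256.6914130652535 194.87105181699465 [259. 681. 384.] [[0.44, 0.9, -0.0], [0.87, -0.43, 0.25], [0.22, -0.11, -0.97]]
```

View pics/scene0.png

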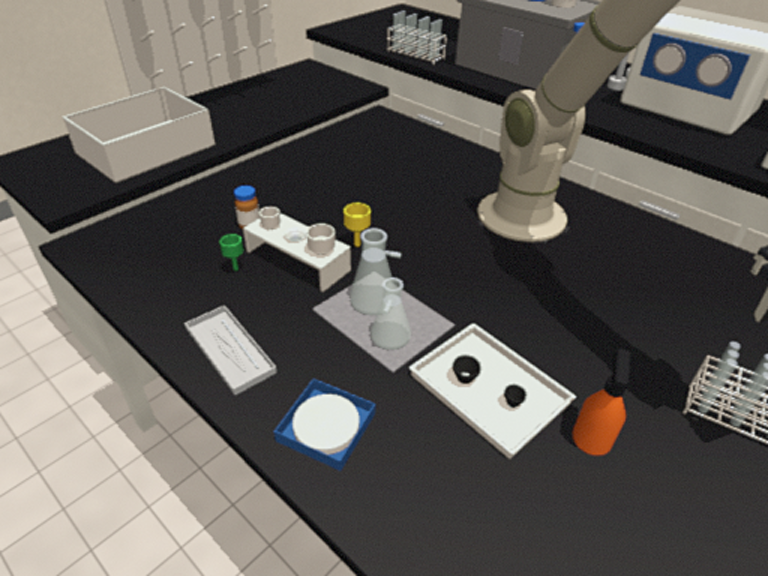

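View pics/side0.png

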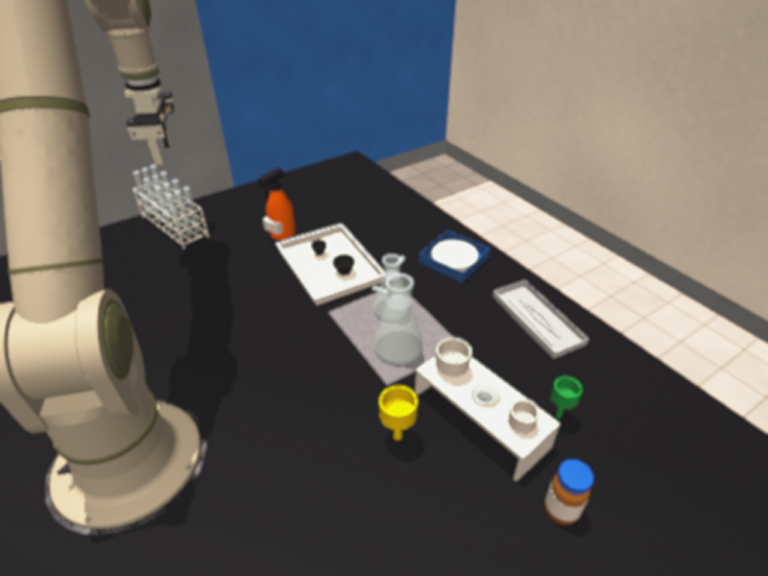

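The scene view shows the cones in the tray at (467,367) and (515,393), the flask mouths at (374,237) and (393,286), and the large and small porcelain rims at (321,235) and (270,215). In the side view the same six are at (345,265), (319,248), (399,285), (392,262), (454,352) and (523,412).

```bash
python3 - <<'E'
from h import *
a=load('scene0');b=load('side0')
P={'coneL':((467,364),(345,264),41),'coneS':((515,392),(319,246),36),'flaskL':((374,237),(399,285),183),'flaskS':((393,286),(392,262),148),
'funL':((321,231),(454,348),124),'funS':((270,214),(523,410),110),'glass':((295,237),(486,396),75),'yellow':((357,213),(399,400),100),'spray':((597,445),(283,238),5)}
for k,(p,q,z) in P.items():
    print(k,np.round(at_z(a,p[0]/1.5,p[1]/1.5,z)),np.round(at_z(b,q[0]/1.5,q[1]/1.5,z)))
st()
E
```

```text
coneL [575. 232.  41.] [572. 216.  41.]
coneS [564. 335.  36.] [560. 323.  36.]
flaskL [542. -47. 183.] [533. -60. 183.]
flaskS [598.  57. 148.] [589.  44. 148.]
funL [ 549. -204.  124.] [ 552. -205.  124.]
funS [ 574. -357.  110.] [ 565. -368.  110.]
glass [ 564. -282.   75.] [ 557. -293.   75.]
yellow [ 415. -223.  100.] [ 413. -227.  100.]
spray [539. 494.   5.] [518. 450.   5.]
{'time': np.float64(0.15), 'tcp_pos': array([320.26, 649.98, 217.94]), 'contact_force': array([ 0.42,  0.05, -0.31]), 'width': np.float64(93.14), 'grasp_force': np.float64(0.0)} [[-0.897, 0.442, -0.0], [0.442, 0.897, -0.001], [-0.0, -0.001, -1.0]]
```

Call:
servo_tool --moves '[[[-30, -18, -50, 1], [-70, -40, -60, 2.2], [-110, -64, -60, 3.5], [-150, -87, -60, 4.7], [-190, -110, -60, 5.9], [-230, -133, -60, 7.1], [-270, -156, -60, 8.3], [-310, -179, -40, 9.5], [-350, -202, -10, 10.6], [-386, -222, 18, 10.6], [-386, -222, 18, 10.6], [-386, -222, 18, 10.6]]]' --fingers 70

```text
time: 1.35
tcp_pos: [568.8, 278.9, 199.6]
tool_rot: [-2.221, -2.222, 0.003]
contact_force: [-0.5, 0.4, 0.7]
width: 65.0
grasp_force: 0.0
```

```bash
python3 - <<'E'
from h import *
st(); c=snap('wrist','w1')
for p in [(573,224,41),(562,329,36)]: print(np.round(np.array(proj(c,p))*1.5))
E
```

```text
{'time': np.float64(1.35), 'tcp_pos': array([568.8 , 278.92, 199.61]), 'contact_force': array([-0.53,  0.35,  0.73]), 'width': np.float64(64.99), 'grasp_force': np.float64(0.0)} [[-0.0, 1.0, -0.002], [1.0, 0.0, -0.001], [-0.001, -0.002, -1.0]]
[392. 351.]
[375. 192.]
```

View pics/w1.png

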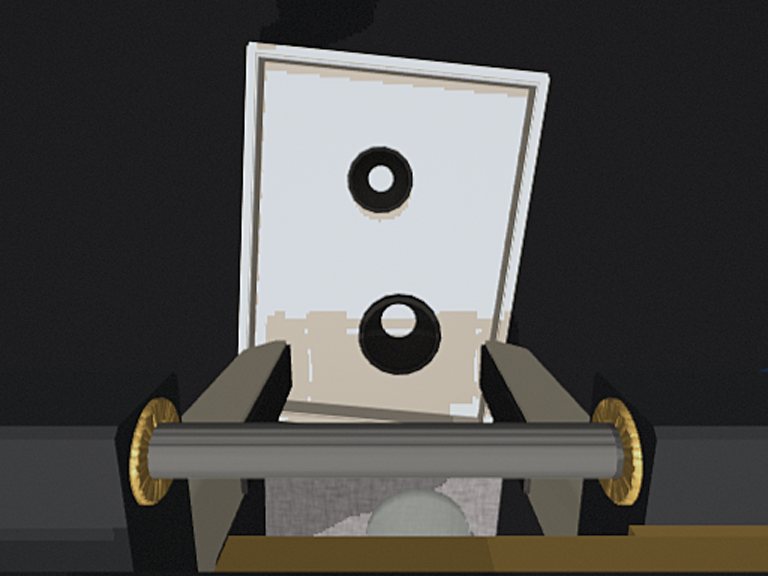

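The wrist view shows the small cone's rim centred at about (380,180) and the large cone's at (400,334), both upright in the tray with room for the fingers.

```bash
python3 - <<'E'
from h import *
c=load('w1')
for n,u,v,z in [('L',400,334,41),('S',380,180,36)]:
    p=at_z(c,u/1.5,v/1.5,z); print(n,np.round(p,1),go([p[0],p[1],z-5-19]))
for u1,u2,v,z in [(359,440.5,334,41),(348,412,180,36)]: print(np.linalg.norm(at_z(c,u1/1.5,v/1.5,z)-at_z(c,u2/1.5,v/1.5,z)))
E
```

```text
L [578.5 236.3  41. ] [-44.4  10.1 183.4]
S [565.3 336.4  36. ] [ 55.6  -2.8 188.4]
54.2614075625693
40.12130911616144
```

Call:
servo_tool --moves '[[[45, -2.5, 40, 0], [55.5, -2.5, 85, 0], [55.5, -2.5, 130, 0], [55.5, -2.5, 165, 0], [55.5, -2.5, 187.5, 0], [55.5, -2.5, 187.5, 0], [55.5, -2.5, 187.5, 0]]]'

```text
time: 2.1
tcp_pos: [565.7, 337.7, 14.0]
tool_rot: [-2.216, -2.226, -0.001]
contact_force: [0.6, -0.5, 0.5]
width: 65.0
grasp_force: 0.0
```

Call:
servo_tool --moves '[[[0, 0, 0, 0], [0, 0, 0, 0], [0, 0, 0, 0], [0, 0, 0, 0], [0, 0, 0, 0], [0, 0, 0, 0], [0, 0, 0, 0]]]' --fingers 25 --newtons 12

```text
time: 2.8
tcp_pos: [566.4, 336.4, 13.8]
tool_rot: [2.218, 2.224, 0.002]
contact_force: [-1.0, -0.5, 6.5]
width: 42.4
grasp_force: 12.0
```

Call:
servo_tool --moves '[[[0, 0, -15, 0], [0, 0, -50, 0], [0, 0, -100, 0], [0, 5, -150, 0], [-30, 10, -190, 0], [-80, 14, -220, 0], [-130, 18, -248, 0], [-180, 22, -248, 0], [-230, 27, -248, 0], [-275, 27, -248, 0], [-310, 27, -248, 0], [-310, 27, -248, 0]]]'

```text
time: 4.0
tcp_pos: [593.1, 18.1, 262.6]
tool_rot: [2.227, 2.212, -0.002]
contact_force: [0.6, 0.1, -0.6]
width: 42.3
grasp_force: 12.0
```

Call:
servo_tool --moves '[[[0, 0, 0, 0], [0, 0, 0, 0]]]'

```text
time: 4.2
tcp_pos: [593.7, 27.4, 261.4]
tool_rot: [-2.216, -2.226, -0.001]
contact_force: [-0.2, -0.4, -0.6]
width: 42.5
grasp_force: 12.0
```

```bash
python3 - <<'E'
from h import *
s=st(); c=snap('wrist','w2')
print(np.round(np.array(proj(c,(593,50,148)))*1.5))
t=s['tcp_pos']; print('cone collar top if held at grip', np.round(np.array(proj(c,t+np.array([0,0,23.5])))*1.5))
E
```

```text
{'time': np.float64(4.2), 'tcp_pos': array([593.67,  27.41, 261.44]), 'contact_force': array([-0.25, -0.39, -0.56]), 'width': np.float64(42.46), 'grasp_force': np.float64(12.0)} [[-0.004, 1.0, -0.0], [1.0, 0.004, 0.001], [0.001, -0.0, -1.0]]
[384. 249.]
cone collar top if held at grip [385. 397.]
```

View pics/w2.png

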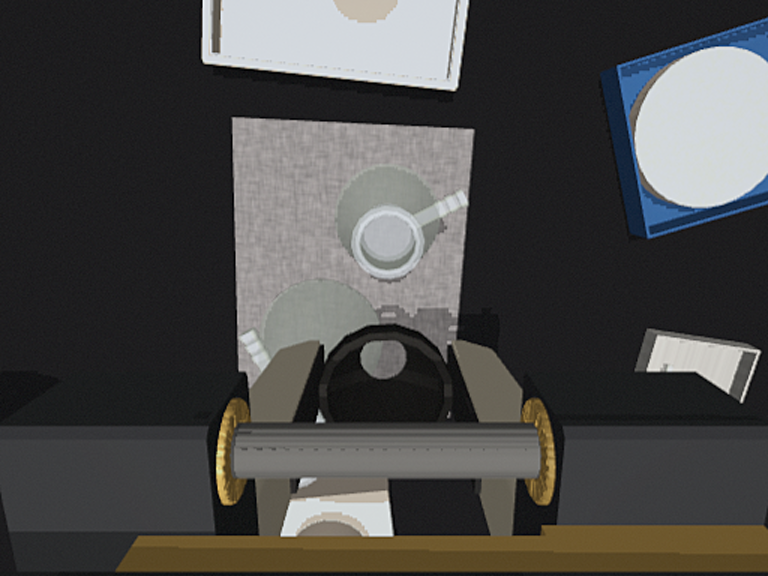

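The small flask's mouth is at about (388,243). The held cone's rim is centred near (386,388), spans x 319–453, and is gripped level.

```bash
python3 - <<'E'
from h import *
c=load('w2'); g=c['frame']
cv2.imwrite('pics/w2c.png',cv2.resize(g[125:285,195:320,::-1],None,fx=4.6,fy=4.6/1.25*1.0 if 0 else 3.7,interpolation=cv2.INTER_CUBIC)) if 0 else cv2.imwrite('pics/w2c.png',cv2.resize(g[130:280,200:310,::-1],None,fx=4,fy=4,interpolation=cv2.INTER_CUBIC))
m=at_z(c,388/1.5,243/1.5,148); k=at_z(c,386/1.5,388/1.5,261.4+23.5); print(m,k,m-k)
# draw model circles
def circ(x,y,z,rad):
    p=np.array([proj(c,(x+rad*np.cos(a),y+rad*np.sin(a),z)) for a in np.linspace(0,6.28,60)]); return np.round(p.min(0)*1.5),np.round(p.max(0)*1.5)
print(circ(m[0],m[1],148,20.5),circ(k[0],k[1],285,21))
E
```

```text
[595.10117094  53.22676157 148.        ] [593.85185547  30.44290985 284.9       ] [   1.24931547   22.78385172 -136.9       ]
(array([351., 205.]), array([425., 279.])) (array([316., 322.]), array([456., 450.]))
```

View pics/w2c.png

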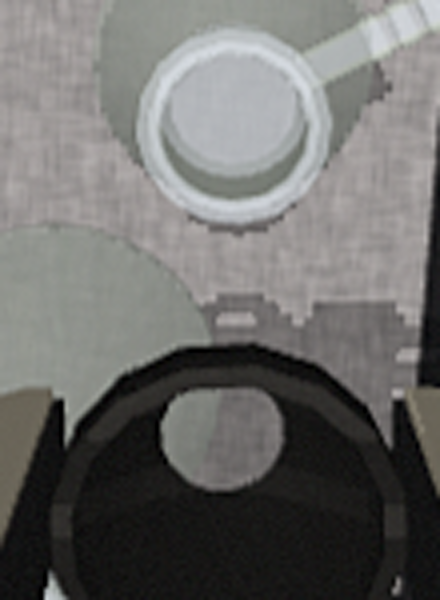

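Call:
servo_tool --moves '[[[23, 1.2, 30, 0], [23, 1.2, 65, 0], [23, 1.2, 85, 0], [23, 1.2, 88, 0], [23, 1.2, 92, 0], [23, 1.2, 96, 0], [23, 1.2, 100, 0], [23, 1.2, 104, 0], [23, 1.2, 107, 0], [23, 1.2, 109, 0], [23, 1.2, 109, 0], [23, 1.2, 109, 0]]]'

```text
time: 5.45
tcp_pos: [595.0, 49.2, 152.2]
tool_rot: [2.218, 2.225, 0.0]
contact_force: [0.1, -0.0, -0.2]
width: 41.7
grasp_force: 12.0
```

Call:
servo_tool --moves '[[[0, 0, 2, 0], [0, 0, 4, 0], [0, 0, 5, 0], [0, 0, 5, 0]]]'

```text
time: 5.85
tcp_pos: [596.2, 50.0, 148.4]
tool_rot: [2.217, 2.225, 0.005]
contact_force: [-0.2, 2.8, 12.3]
width: 42.2
grasp_force: 12.0
```

Call:
servo_tool --moves '[[[0, 0, 0, 0], [0, 0, 0, 0], [0, 0, 0, 0], [0, 0, -20, 0], [0, 0, -60, 0], [-10, 0, -100, 0], [-23, 0, -114, 0], [-23, 0, -114, 0], [-23, 0, -114, 0]]]' --fingers 72

```text
time: 6.75
tcp_pos: [594.4, 26.2, 260.1]
tool_rot: [-2.218, -2.223, 0.001]
contact_force: [0.4, 0.7, 0.2]
width: 66.5
grasp_force: 0.0
```

```bash
python3 - <<'E'
from h import *
st(); c=snap('wrist','w3')
for z,rad in ((148+7+16.5,21),(148,20.5)):
    p=np.array([proj(c,(595+rad*np.cos(a),53.4+rad*np.sin(a),z)) for a in np.linspace(0,6.28,60)]); print(np.round(p.min(0)*1.5),np.round(p.max(0)*1.5))
E
```

```text
{'time': np.float64(6.75), 'tcp_pos': array([594.42,  26.17, 260.07]), 'contact_force': array([0.37, 0.72, 0.21]), 'width': np.float64(66.45), 'grasp_force': np.float64(0.0)} [[-0.002, 1.0, -0.001], [1.0, 0.002, 0.0], [0.0, -0.001, -1.0]]
[345. 205.] [429. 288.]
[349. 203.] [424. 277.]
```

View pics/w3.png

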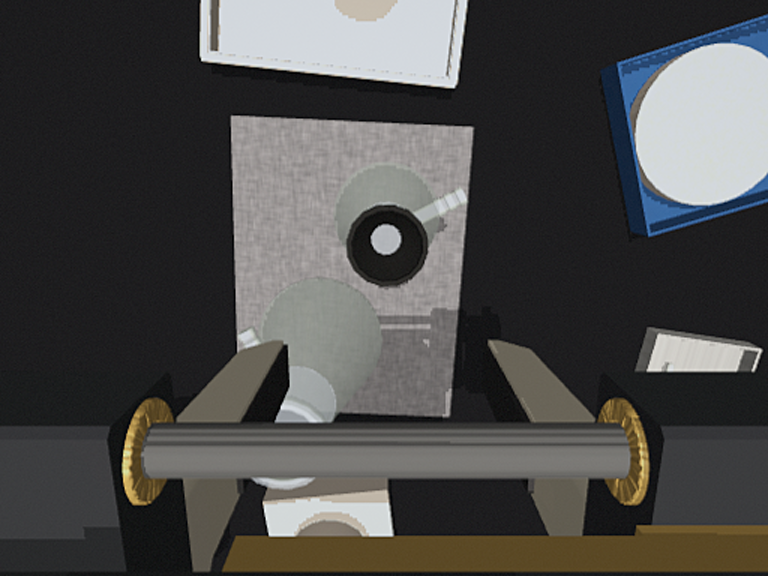

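The small cone is seated level and centred in its flask, at about (387,245). Next is the rack.

Call:
servo_tool --moves '[[[-40, -4, -20, 0], [-85, -8, -30, 0], [-130, -12, -30, 0], [-175, -16, -30, -0.5], [-220, -20, -30, -1.1], [-265, -24, -30, -1.1], [-310, -28, -30, -1.1], [-350, -30, -30, -1.1], [-371, -30, -30, -1.1], [-371, -30, -30, -1.1], [-371, -30, -30, -1.1]]]'

```text
time: 7.9
tcp_pos: [565.9, -343.9, 289.0]
tool_rot: [-2.084, -2.346, 0.001]
contact_force: [0.2, 0.5, -0.0]
width: 67.0
grasp_force: 0.0
```

```bash
python3 - <<'E'
from h import *
st(); c=snap('wrist','w4')
E
```

```text
{'time': np.float64(7.9), 'tcp_pos': array([ 565.93, -343.94,  289.05]), 'contact_force': array([ 0.19,  0.45, -0.  ]), 'width': np.float64(67.03), 'grasp_force': np.float64(0.0)} [[-0.118, 0.993, -0.003], [0.993, 0.118, 0.002], [0.002, -0.002, -1.0]]
```

View pics/w4.png

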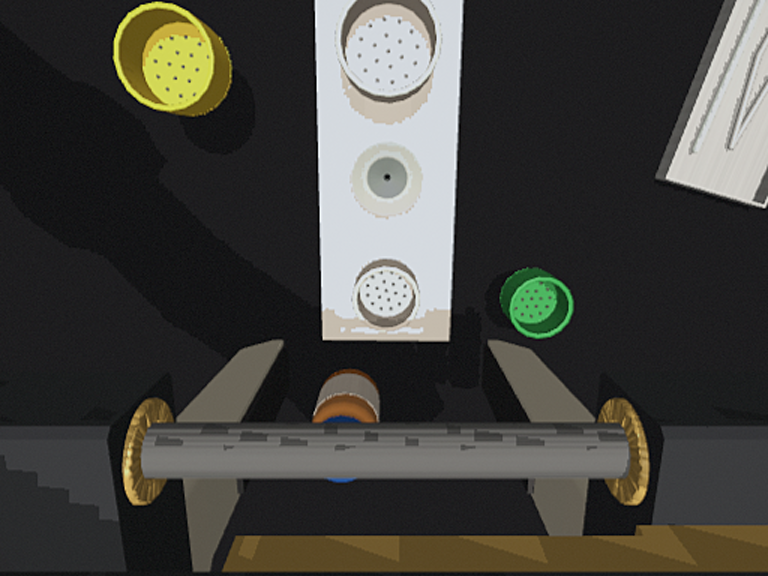

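The small porcelain rim is centred at (386,295) and the large one at (388,46). The green decoy rim, at x 509–573, leaves enough room for the fingers.

```bash
python3 - <<'E'
from h import *
c=load('w4')
for n,u,v,z,gz in [('L',388,46,124,72+35),('S',386,295,110.5,67.5+28)]:
    p=at_z(c,u/1.5,v/1.5,z); print(n,np.round(p,1),go([p[0],p[1],gz-19]))
    rad=32 if n=='L' else 24
    q=np.array([proj(c,(p[0]+rad*np.cos(a),p[1]+rad*np.sin(a),z)) for a in np.linspace(0,6.28,60)]); print(np.round(q.min(0)*1.5),np.round(q.max(0)*1.5))
g=r.read_camera('scene') if 0 else None
E
```

```text
L [ 551.3 -209.   124. ] [134.5   1.5 201.7]
[334. -14.] [442. 103.]
S [ 568.7 -364.1  110.5] [-2.150e+01  2.000e-01  2.129e+02]
[351. 261.] [421. 328.]
```

Call:
servo_tool --moves '[[[-15, 0, 40, 0], [-21.5, 0, 85, 0], [-21.5, 0, 130, 0], [-21.5, 0, 170, 0], [-21.5, 0, 200, 0], [-21.5, 0, 212, 0], [-21.5, 0, 212, 0], [-21.5, 0, 212, 0]]]'

```text
time: 8.75
tcp_pos: [569.5, -366.0, 80.3]
tool_rot: [2.085, 2.349, 0.001]
contact_force: [-0.1, -0.6, 0.8]
width: 67.1
grasp_force: 0.0
```

Call:
servo_tool --moves '[[[0, 0, 0, 0], [0, 0, 0, 0], [0, 0, 0, 0], [0, 0, 0, 0], [0, 0, 0, 0], [0, 0, 0, 0]]]' --fingers 35 --newtons 15

```text
time: 9.35
tcp_pos: [568.8, -366.6, 80.2]
tool_rot: [2.086, 2.348, 0.001]
contact_force: [-0.9, 1.0, 7.0]
width: 47.6
grasp_force: 14.9
```

Call:
servo_tool --moves '[[[0, 0, -10, 0], [0, 0, -40, 0], [0, 0, -85, 0], [0, 0, -130, 0], [20, 5, -170, 0], [60, 12, -200, 0], [105, 20, -223, 0], [150, 28, -223, 0], [195, 36, -223, 0], [240, 44, -223, 0.5], [285, 53, -223, 1.1], [325, 60, -223, 1.1]]]'

```text
time: 10.55
tcp_pos: [589.7, -33.9, 302.7]
tool_rot: [-2.22, -2.223, -0.001]
contact_force: [0.6, 0.6, -1.0]
width: 47.1
grasp_force: 14.9
```

Call:
servo_tool --moves '[[[40, 4, 0, 0], [62, 4, 0, 0], [62, 4, 0, 0], [62, 4, 0, 0], [62, 4, 0, 0]]]'

```text
time: 11.05
tcp_pos: [593.6, 24.0, 302.5]
tool_rot: [2.22, 2.222, -0.0]
contact_force: [-0.8, -0.5, -0.3]
width: 47.1
grasp_force: 14.9
```

```bash
python3 - <<'E'
from h import *
s=st(); c=snap('wrist','w5'); t=s['tcp_pos']
for x,y,z,rad in ((594.7,53.2,171.5,21),(t[0],t[1],t[2]+34,24)):
    p=np.array([proj(c,(x+rad*np.cos(a),y+rad*np.sin(a),z)) for a in np.linspace(0,6.28,60)]); print(np.round(p.min(0)*1.5),np.round(p.max(0)*1.5))
E
```

```text
{'time': np.float64(11.05), 'tcp_pos': array([593.64,  24.03, 302.5 ]), 'contact_force': array([-0.76, -0.55, -0.3 ]), 'width': np.float64(47.06), 'grasp_force': np.float64(14.91)} [[-0.001, 1.0, 0.0], [1.0, 0.001, -0.001], [-0.001, 0.0, -1.0]]
[351. 196.] [423. 268.]
[300. 334.] [470. 488.]
```

View pics/w5.png

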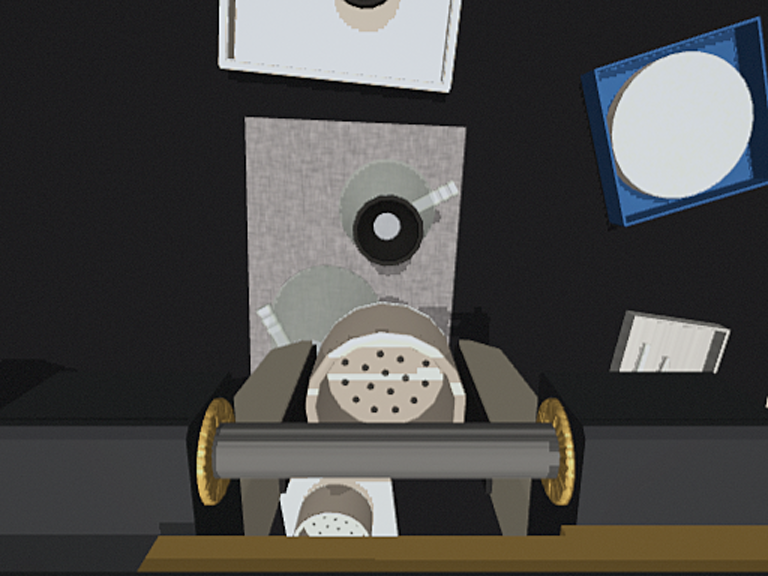

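```bash
python3 - <<'E'
from h import *
c=load('w5'); t=np.array([593.6,24.0,302.5]); rad=23.9
for dz in (28,30,32):
  for dy in (0,2):
    p=np.array([proj(c,(t[0]+rad*np.cos(a),t[1]+dy+rad*np.sin(a),t[2]+dz)) for a in np.linspace(0,6.28,60)]); print(dz,dy,np.round(p.min(0)*1.5),np.round(p.max(0)*1.5))
print(at_z(c,388.5/1.5,231/1.5,171.5), r.observe()['tcp_pos'])
cv2.imwrite('pics/w5c.png',cv2.resize(c['frame'][190:300,190:330,::-1],None,fx=5,fy=5,interpolation=cv2.INTER_CUBIC))
E
```

```text
28 0 [304. 327.] [467. 476.]
28 2 [304. 320.] [467. 470.]
30 0 [303. 329.] [468. 480.]
30 2 [303. 322.] [468. 474.]
32 0 [302. 332.] [469. 484.]
32 2 [302. 325.] [469. 478.]
[595.56550975  53.98233862 171.5       ] [593.64707826  23.94085846 302.43973528]
```

View pics/w5c.png

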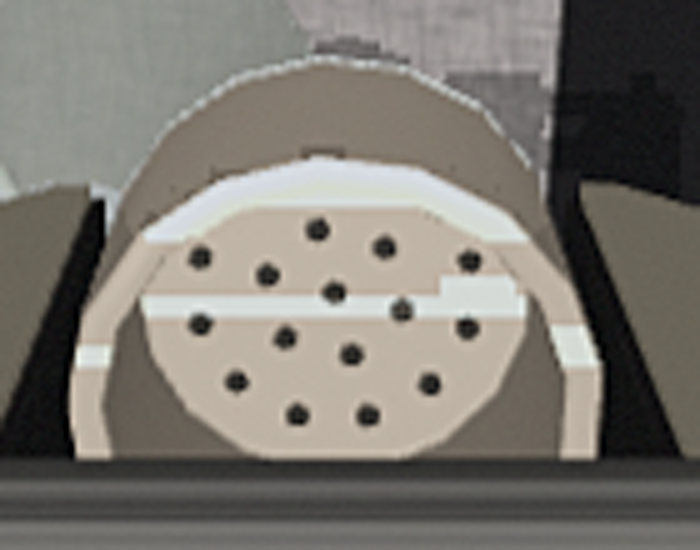

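Call:
servo_tool --moves '[[[20, 1, 10, 0], [30, 1.6, 35, 0], [30, 1.6, 60, 0], [30, 1.6, 66, 0], [30, 1.6, 66, 0], [30, 1.6, 72, 0], [30, 1.6, 79, 0], [30, 1.6, 86, 0], [30, 1.6, 93, 0], [30, 1.6, 100, 0], [30, 1.6, 105, 0], [30, 1.6, 107, 0]]]'

```text
time: 12.3
tcp_pos: [595.0, 55.5, 194.4]
tool_rot: [-2.218, -2.224, 0.001]
contact_force: [0.1, -0.1, -1.2]
width: 47.2
grasp_force: 14.9
```

Call:
servo_tool --moves '[[[0, 0, 2, 0], [0, 0, 4, 0], [0, 0, 6, 0], [0, 0, 8, 0], [0, 0, 10, 0], [0, 0, 11, 0], [0, 0, 12, 0], [0, 0, 12, 0]]]'

```text
time: 13.1
tcp_pos: [595.2, 55.5, 183.0]
tool_rot: [-2.218, -2.225, 0.0]
contact_force: [-0.4, 1.3, -0.8]
width: 47.7
grasp_force: 14.9
```

Call:
servo_tool --moves '[[[0, 0, 1, 0], [0, 0, 2, 0], [0, 0, 3, 0], [0, 0, 3, 0]]]'

```text
time: 13.5
tcp_pos: [595.3, 55.6, 180.1]
tool_rot: [2.218, 2.225, 0.0]
contact_force: [0.0, -0.3, -0.2]
width: 47.1
grasp_force: 14.9
```

Call:
servo_tool --moves '[[[0, 0, 1, 0], [0, 0, 2, 0], [0, 0, 2, 0]]]'

```text
time: 13.8
tcp_pos: [595.7, 55.6, 179.0]
tool_rot: [2.218, 2.224, 0.002]
contact_force: [-2.2, 0.7, 8.8]
width: 47.1
grasp_force: 14.9
```

Call:
servo_tool --moves '[[[0, 0, 1, 0], [0, 0, 2, 0], [0, 0, 2, 0]]]'

```text
time: 14.1
tcp_pos: [596.2, 55.6, 178.3]
tool_rot: [2.218, 2.224, 0.004]
contact_force: [-5.2, -0.1, 20.1]
width: 47.4
grasp_force: 15.0
```

Call:
servo_tool --moves '[[[0, 0, -2, 0], [0, 0, -2.5, 0]]]'

```text
time: 14.3
tcp_pos: [595.6, 55.6, 179.1]
tool_rot: [2.218, 2.224, 0.001]
contact_force: [0.1, 0.2, 1.5]
width: 47.2
grasp_force: 14.9
```

Call:
servo_tool --moves '[[[0, 0, 0, 0], [0, 0, 0, 0], [0, 0, 0, 0], [0, 0, -5, 0], [0, 0, -35, 0], [0, 0, -75, 0], [0, 0, -110, 0], [0, 0, -110, 0]]]' --fingers 80

```text
time: 15.1
tcp_pos: [597.5, 55.3, 293.6]
tool_rot: [2.216, 2.221, 0.01]
contact_force: [0.0, 0.4, 0.1]
width: 74.5
grasp_force: 0.0
```

```bash
python3 - <<'E'
from h import *
s=st(); c=snap('wrist','w6'); a=snap('scene','s6'); b=snap('side','d6')
k=lambda c,p,w:cv2.resize(c['frame'][int(p[1])-w:int(p[1])+w,int(p[0])-w:int(p[0])+w,::-1],(400,400),interpolation=cv2.INTER_CUBIC)
X=(595,53,150); cv2.imwrite('pics/m6.png',np.hstack([k(a,proj(a,X),45),k(b,proj(b,X),45)]))
for x,y,z,rad in ((595,53.5,209,24),):
    p=np.array([proj(c,(x+rad*np.cos(q),y+rad*np.sin(q),z)) for q in np.linspace(0,6.28,60)]); print(np.round(p.min(0)*1.5),np.round(p.max(0)*1.5))
print(go([578.5,236.3,230]),go([578.5,236.3,17]))
E
```

```text
{'time': np.float64(15.1), 'tcp_pos': array([597.52,  55.31, 293.58]), 'contact_force': array([0.  , 0.39, 0.14]), 'width': np.float64(74.48), 'grasp_force': np.float64(0.0)} [[-0.002, 1.0, 0.008], [1.0, 0.002, 0.001], [0.001, 0.008, -1.0]]
[332. 259.] [426. 351.]
[180.7 -15.8  58.4] [180.6 -15.7 271.4]
```

View pics/m6.png

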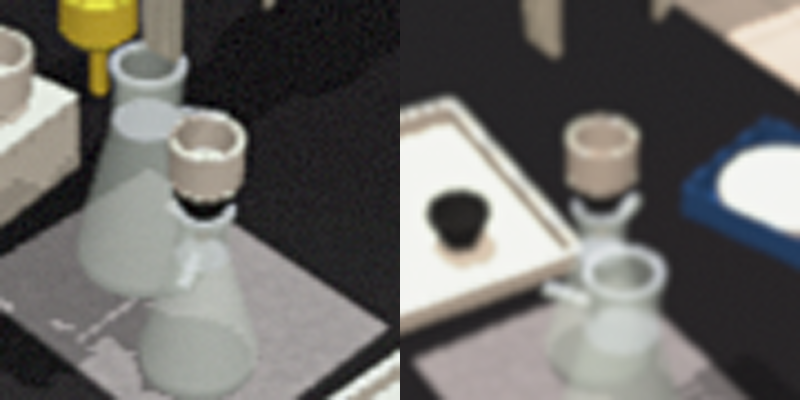

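The small funnel stands upright, well down in its cone, and both flasks are standing (scene and side crops). Next is the large cone.

Call:
servo_tool --moves '[[[40, -4, 0, 0], [85, -8, 20, 0], [130, -12, 50, 0], [170, -16, 95, 0], [182, -17, 140, 0], [182, -17, 185, 0], [182, -17, 225, 0], [182, -17, 255, 0], [182, -17, 272, 0], [182, -17, 272, 0], [182, -17, 272, 0]]]'

```text
time: 16.35
tcp_pos: [577.1, 237.0, 15.9]
tool_rot: [-2.218, -2.224, 0.003]
contact_force: [0.1, -0.4, -0.8]
width: 74.2
grasp_force: 0.0
```

Call:
servo_tool --moves '[[[0, 0, 0, 0], [0, 0, 0, 0], [0, 0, 0, 0], [0, 0, 0, 0], [0, 0, 0, 0], [0, 0, 0, 0]]]' --fingers 45 --newtons 12

```text
time: 16.95
tcp_pos: [578.3, 237.8, 17.4]
tool_rot: [2.218, 2.225, 0.002]
contact_force: [-0.1, -0.1, 6.6]
width: 56.2
grasp_force: 12.0
```

Call:
servo_tool --moves '[[[0, 0, -12, 0], [0, 0, -50, 0], [0, 0, -95, 0], [0, 0, -140, 0], [0, -4, -185, 0], [-25, -8, -225, 0], [-60, -12, -260, 0], [-105, -17, -283, 0], [-150, -23, -283, 0], [-195, -29, -283, 0], [-240, -35, -283, 0], [-285, -41, -283, 0]]]'

```text
time: 18.15
tcp_pos: [536.5, -49.3, 300.4]
tool_rot: [-2.218, -2.225, -0.001]
contact_force: [0.8, -0.0, -0.3]
width: 56.5
grasp_force: 12.0
```

Call:
servo_tool --moves '[[[-32, 0, 0, 0], [-32, 0, 0, 0], [-32, 0, 0, 0], [-32, 0, 0, 0]]]'

```text
time: 18.55
tcp_pos: [537.6, -78.4, 299.8]
tool_rot: [-2.216, -2.226, -0.0]
contact_force: [0.1, 0.8, -0.6]
width: 55.9
grasp_force: 12.0
```

```bash
python3 - <<'E'
from h import *
s=st(); c=snap('wrist','w7'); t=s['tcp_pos']
for x,y,z,rad in ((537,-53,183,27),(t[0],t[1],t[2]+24,28)):
    p=np.array([proj(c,(x+rad*np.cos(a),y+rad*np.sin(a),z)) for a in np.linspace(0,6.28,60)]); print(np.round(p.min(0)),np.round(p.max(0)))
cv2.imwrite('pics/w7c.png',cv2.resize(c['frame'][90:290,156:356,::-1],None,fx=3,fy=3,interpolation=cv2.INTER_CUBIC))
E
```

```text
{'time': np.float64(18.55), 'tcp_pos': array([537.56, -78.39, 299.76]), 'contact_force': array([ 0.07,  0.82, -0.58]), 'width': np.float64(55.88), 'grasp_force': np.float64(12.0)} [[-0.004, 1.0, -0.0], [1.0, 0.004, 0.001], [0.001, -0.0, -1.0]]
[224. 129.] [289. 193.]
[195. 206.] [319. 320.]
```

View pics/w7c.png

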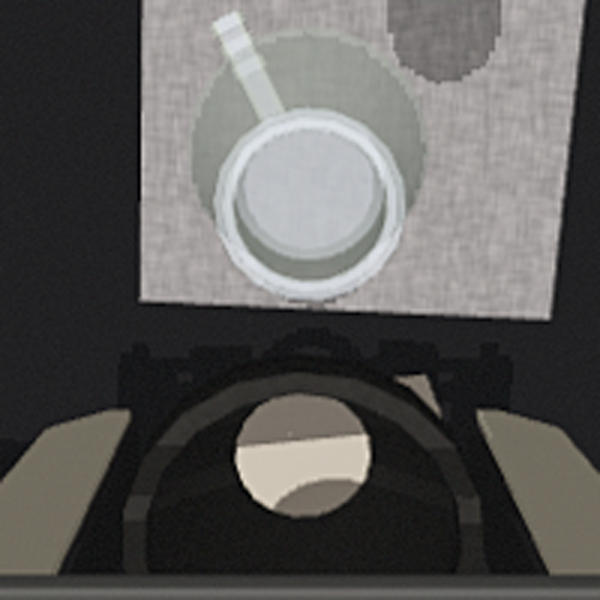

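The large flask's mouth is at crop (309,205), and the held cone's rim spans x 122–482. I'll check the cone for level from its bottom hole and the rim profile.

```bash
python3 - <<'E'
from h import *
c=load('w7'); t=np.array([537.56,-78.39,299.76])
print(c['frame'][200:224,257].sum(1), 'inner', c['frame'][214:232,250].sum(1))
B=lambda x,y,z,rad:(lambda p:np.round([*p.min(0),*p.max(0)],1))(np.array([proj(c,(x+rad*np.cos(a),y+rad*np.sin(a),z)) for a in np.linspace(0,6.28,90)]))
print('obs hole ~ x234.3-279.7 y 221.3-262.3')
print('hole',B(t[0],t[1],t[2]-14,12),'rim out',B(*t[:2],t[2]+24,28),'rim in',B(*t[:2],t[2]+24,24),'collar bottom',B(*t[:2],t[2]+14,28))
m=at_z(c,259,158.3,183); print(m,B(*m[:2],183,27))
E
```

```text
[ 71  74  76  70  71  86 102  96  67  55  58  62  54  54 123 142 145 151
 137 151 122 211 324 347] inner [ 70 135 163 158 150 149 136 103 300 351 343 335 342 338 336 342 339 341]
obs hole ~ x234.3-279.7 y 221.3-262.3
hole [235.4 214.6 278.3 255. ] rim out [194.9 205.9 318.8 319.8] rim in [203.8 214.7 310.  312.3] collar bottom [198.6 199.9 315.2 307.8]
[539.24796071 -49.99601663 183.        ] [226.4 125.1 291.5 190. ]
```

Call:
servo_tool --moves '[[[20, 1, 20, 0], [31.5, 1.6, 50, 0], [31.5, 1.6, 80, 0], [31.5, 1.6, 93, 0], [31.5, 1.6, 95, 0], [31.5, 1.6, 95, 0], [31.5, 1.6, 99, 0], [31.5, 1.6, 103, 0], [31.5, 1.6, 107, 0], [31.5, 1.6, 111, 0], [31.5, 1.6, 113, 0], [31.5, 1.6, 113, 0]]]'

```text
time: 19.8
tcp_pos: [539.2, -47.9, 186.4]
tool_rot: [-2.218, -2.225, 0.0]
contact_force: [0.3, 0.4, 0.2]
width: 56.2
grasp_force: 12.0
```

Call:
servo_tool --moves '[[[0, 0, 2, 0], [0, 0, 3, 0], [0, 0, 3, 0]]]'

```text
time: 20.1
tcp_pos: [539.9, -47.7, 184.5]
tool_rot: [2.218, 2.225, 0.003]
contact_force: [-2.2, 2.2, 9.6]
width: 56.5
grasp_force: 12.0
```

Call:
servo_tool --moves '[[[0, 0, 1, 0], [0, 0, 1, 0]]]'

```text
time: 20.3
tcp_pos: [540.0, -47.6, 183.9]
tool_rot: [2.217, 2.225, 0.004]
contact_force: [-1.8, 3.4, 13.6]
width: 56.3
grasp_force: 12.0
```

Call:
servo_tool --moves '[[[0, 0, -1, 0], [0, 0, -1, 0], [0, 0, -1, 0], [0, 0, -1, 0], [0, 0, -20, 0], [0, 0, -60, 0], [-15, 0, -100, 0], [-30, 0, -115, 0], [-30, 0, -115, 0], [-30, 0, -115, 0]]]' --fingers 95

```text
time: 21.3
tcp_pos: [538.9, -77.8, 297.0]
tool_rot: [-2.218, -2.224, -0.0]
contact_force: [0.4, 0.2, -0.7]
width: 88.4
grasp_force: 0.0
```

```bash
python3 - <<'E'
from h import *
s=st(); c=snap('wrist','w8')
B=lambda x,y,z,rad:(lambda p:np.round([*p.min(0),*p.max(0)],1))(np.array([proj(c,(x+rad*np.cos(a),y+rad*np.sin(a),z)) for a in np.linspace(0,6.28,90)]))
b=B(539.2,-50.3,209,28); print(b, B(539.2,-50.3,171,12))
cv2.imwrite('pics/w8c.png',cv2.resize(c['frame'][90:240,156:356,::-1],None,fx=4,fy=4,interpolation=cv2.INTER_CUBIC))
print('to funnel', go([551.3,-207,88]))
E
```

```text
{'time': np.float64(21.3), 'tcp_pos': array([538.92, -77.76, 297.04]), 'contact_force': array([ 0.42,  0.21, -0.66]), 'width': np.float64(88.42), 'grasp_force': np.float64(0.0)} [[-0.003, 1.0, -0.0], [1.0, 0.003, 0.0], [0.0, -0.0, -1.0]]
[219.9 127.  294.7 201. ] [243.2 143.7 271.2 171.6]
to funnel [-129.9   12.5  208.4]
```

View pics/w8c.png

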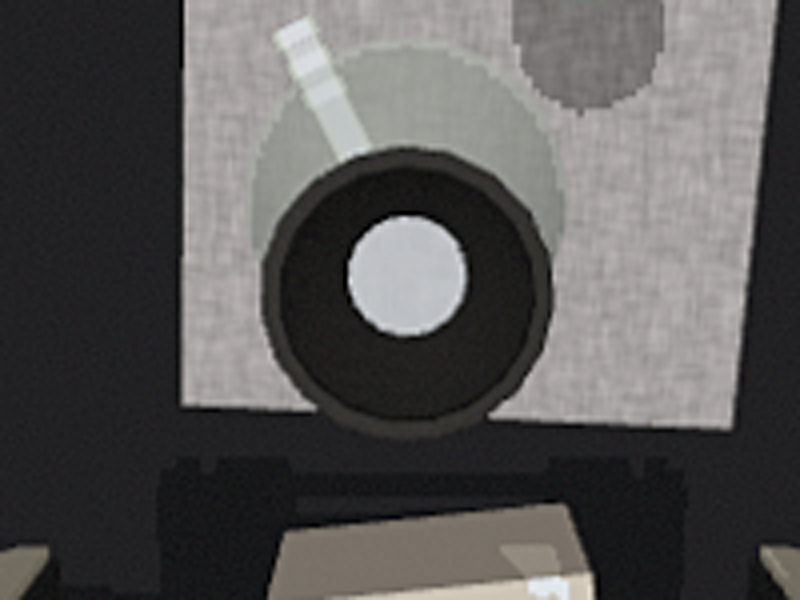

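The large cone is seated level and centred at crop (407,292). Now the large funnel.

Call:
servo_tool --moves '[[[-40, 4, 0, -0.5], [-85, 8, 0, -1.1], [-120, 12, 20, -1.1], [-127.5, 12, 60, -1.1], [-127.5, 12, 100, -1.1], [-127.5, 12, 140, -1.1], [-127.5, 12, 175, -1.1], [-127.5, 12, 200, -1.1], [-127.5, 12, 210, -1.1], [-127.5, 12, 210, -1.1], [-127.5, 12, 210, -1.1]]]'

```text
time: 22.45
tcp_pos: [551.9, -205.5, 88.0]
tool_rot: [2.086, 2.349, -0.0]
contact_force: [0.3, -0.2, 0.2]
width: 88.3
grasp_force: 0.0
```

Call:
servo_tool --moves '[[[0, 0, 0, 0], [0, 0, 0, 0], [0, 0, 0, 0], [0, 0, 0, 0], [0, 0, 0, 0], [0, 0, 0, 0]]]' --fingers 55 --newtons 20

```text
time: 23.05
tcp_pos: [551.1, -205.6, 88.2]
tool_rot: [-2.086, -2.348, 0.0]
contact_force: [-4.7, 0.4, 6.3]
width: 62.4
grasp_force: 31.1
```

Call:
servo_tool --moves '[[[0, 0, -8, 0], [0, 0, -35, 0], [0, 0, -80, 0], [0, 0, -125, 0], [0, 0, -170, 0], [0, 0, -210, 0], [0, 0, -242, 0], [35, 1, -242, 0.5], [80, 2, -242, 1.1], [115, 3, -242, 1.1], [128, 3, -242, 1.1], [128, 3, -242, 1.1]]]'

```text
time: 24.25
tcp_pos: [539.5, -76.1, 329.9]
tool_rot: [-2.214, -2.229, -0.001]
contact_force: [0.4, -0.2, -1.7]
width: 62.5
grasp_force: 29.1
```

Call:
servo_tool --moves '[[[0, 0, 0, 0], [0, 0, 0, 0], [0, 0, 0, 0]]]'

```text
time: 24.55
tcp_pos: [539.5, -79.7, 329.6]
tool_rot: [2.22, 2.222, -0.001]
contact_force: [0.4, -0.2, -1.2]
width: 62.5
grasp_force: 29.1
```

```bash
python3 - <<'E'
from h import *
s=st(); c=snap('wrist','w9'); t=s['tcp_pos']
B=lambda x,y,z,rad:(lambda p:np.round([*p.min(0),*p.max(0)],1))(np.array([proj(c,(x+rad*np.cos(a),y+rad*np.sin(a),z)) for a in np.linspace(0,6.28,90)]))
print('cone',B(539.3,-50,209,28),'hole',B(539.3,-50,171,12),'rim',B(*t[:2],t[2]+36,32),'bowl bottom',B(*t[:2],t[2]-2,32))
cv2.imwrite('pics/w9c.png',cv2.resize(c['frame'][90:290,156:356,::-1],None,fx=3,fy=3,interpolation=cv2.INTER_CUBIC))
E
```

```text
{'time': np.float64(24.55), 'tcp_pos': array([539.53, -79.72, 329.64]), 'contact_force': array([ 0.45, -0.22, -1.18]), 'width': np.float64(62.48), 'grasp_force': np.float64(29.15)} [[-0.001, 1.0, 0.0], [1.0, 0.001, -0.001], [-0.001, 0.0, -1.0]]
cone [223.2 121.8 289.9 188.3] hole [243.9 137.5 269.2 162.9] rim [180.4 204.7 333.5 344. ] bowl bottom [195.9 183.9 317.8 297.7]
```

View pics/w9c.png

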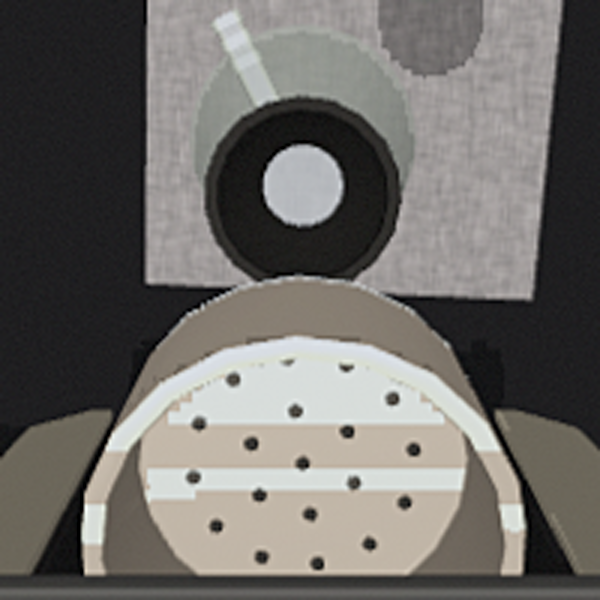

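The funnel hangs level in the grip, with its rim spanning crop x 82–525. The cone is centred at crop (303,190), so the aim needs about +29.5 mm along tool x.

Call:
servo_tool --moves '[[[15, 0, 5, 0], [29.5, 0, 20, 0], [29.5, 0, 40, 0], [29.5, 0, 42, 0], [29.5, 0, 42, 0], [29.5, 0, 50, 0], [29.5, 0, 58, 0], [29.5, 0, 66, 0], [29.5, 0, 74, 0], [29.5, 0, 82, 0], [29.5, 0, 90, 0], [29.5, 0, 94, 0]]]'

```text
time: 25.8
tcp_pos: [539.1, -48.6, 234.7]
tool_rot: [-2.218, -2.224, 0.001]
contact_force: [-0.5, 0.0, -0.4]
width: 62.3
grasp_force: 29.1
```

Call:
servo_tool --moves '[[[0, 0, 3, 0], [0, 0, 6, 0], [0, 0, 9, 0], [0, 0, 11, 0], [0, 0, 12, 0], [0, 0, 13, 0], [0, 0, 13, 0]]]'

```text
time: 26.5
tcp_pos: [539.5, -48.6, 222.6]
tool_rot: [2.218, 2.225, 0.0]
contact_force: [-0.4, 0.3, -1.6]
width: 62.5
grasp_force: 29.1
```

Call:
servo_tool --moves '[[[0, 0, 1, 0], [0, 0, 2, 0], [0, 0, 3, 0], [0, 0, 3, 0]]]'

```text
time: 26.9
tcp_pos: [539.6, -48.8, 219.8]
tool_rot: [2.218, 2.224, 0.0]
contact_force: [-0.2, -1.6, 1.5]
width: 62.6
grasp_force: 29.1
```

Call:
servo_tool --moves '[[[0, 0, 1, 0], [0, 0, 2, 0], [0, 0, 2, 0]]]'

```text
time: 27.2
tcp_pos: [540.1, -48.7, 219.0]
tool_rot: [2.218, 2.224, 0.003]
contact_force: [-2.6, -0.7, 14.5]
width: 62.4
grasp_force: 29.4
```

Contact came at the expected height (219 mm). I'll ease off, release and rise clear.

Call:
servo_tool --moves '[[[0, 0, -1.2, 0], [0, 0, -1.2, 0]]]'

```text
time: 27.4
tcp_pos: [539.8, -48.7, 219.3]
tool_rot: [2.218, 2.224, 0.001]
contact_force: [-1.8, -1.4, 5.5]
width: 62.6
grasp_force: 29.3
```

Call:
servo_tool --moves '[[[0, 0, 0, 0], [0, 0, 0, 0], [0, 0, 0, 0], [0, 0, -5, 0], [0, 0, -30, 0], [0, 0, -70, 0], [0, 0, -110, 0], [-45, 0, -120, 0], [-90, 0, -120, 0], [-130, 0, -120, 0], [-130, 0, -120, 0]]]' --fingers 98

```text
time: 28.5
tcp_pos: [538.7, -184.5, 339.7]
tool_rot: [2.225, 2.215, -0.002]
contact_force: [0.3, -1.0, 0.6]
width: 91.0
grasp_force: 0.0
```

```bash
python3 - <<'E'
from h import *
st(); a=snap('scene','s10'); b=snap('side','d10')
k=lambda c,p,w:cv2.resize(c['frame'][int(p[1])-w:int(p[1])+w,int(p[0])-w:int(p[0])+w,::-1],(400,400),interpolation=cv2.INTER_CUBIC)
X=(565,0,150); cv2.imwrite('pics/m10.png',np.hstack([k(a,proj(a,X),55),k(b,proj(b,X),55)]))
E
```

```text
{'time': np.float64(28.5), 'tcp_pos': array([ 538.74, -184.55,  339.68]), 'contact_force': array([ 0.34, -0.99,  0.62]), 'width': np.float64(90.98), 'grasp_force': np.float64(0.0)} [[0.004, 1.0, 0.001], [1.0, -0.004, -0.003], [-0.003, 0.001, -1.0]]
```

View pics/m10.png

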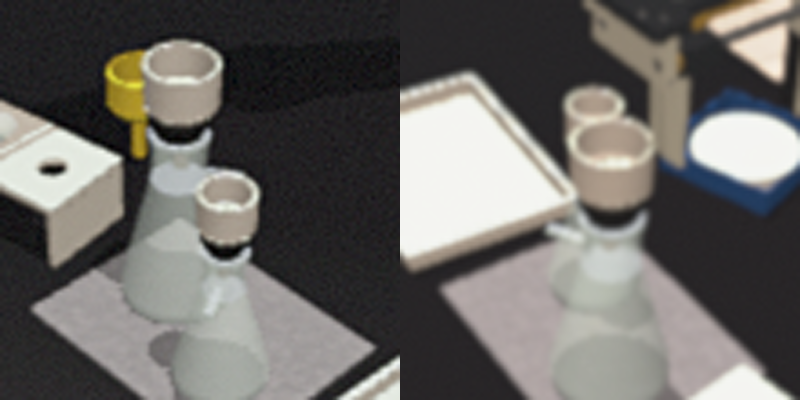

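Both funnels stand upright in their seated cones, the flasks are standing, and the gripper is clear. I'm handing in.

```bash
python3 -c "
from bench import r
print(r.sign_off())"
```

```text
the job is handed in; nothing more can be done
None
```

Both filtrations are set up and handed in at about 28.5 s: each cone is seated level in its flask with its porcelain funnel upright in it, and the glass funnel and both bottles were left alone.

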